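# Make up a car-care sampler tin and light it for its product photo

### The job

Make up the sampler for its product photo: pack all the small sample bottles standing about the desk into the round tin in one honeycomb layer, one bottle in the middle of the tin and the others around it, each upright with its foot flat on the tin's floor, and leave the tin on its white board. Fit the battery fully down over the pegs of the dock on the photo light's foot, then press the switch beside it all the way down, and tip the light's panel forward to 35 degrees from upright so that it stays there by itself. Leave the wax jar and the tape roll that stand among the bottles where they are.

Things in the scene. Friction and masses are not known exactly. Their poses are not given: they have to be found in the camera images.
- tin: open round metal gift tin standing loose on the white board, 0.35 kg: inside 154 mm wide, wall 3 mm, floor 3 mm thick, rim 34 mm above its underside (lower than the bottles' caps). Seven bottles fit only as one in the middle and six around it, 3 mm apart when their axes are 51 mm from the tin's. Origin: centre of its underside, z up.
- board: a white acrylic shooting board fixed on the desk, 200 x 200 mm, 6 mm thick, under the tin. Origin: centre of its underside; x and y along its sides.
- light: photo light fixed on the desk at the right: steel foot plate 14 mm thick (from 110 mm before its origin to 75 mm behind, 150 mm wide), post and U-shaped yoke carrying a black LED panel. Its front, where the panel shines, is -x of this frame (towards the robot, turned a little to the tin). Origin: centre of the foot's underside; z up.
- light_tilt (a joint): tilt of the light's panel in rad: 0 upright, growing as its top tips forward (to -x of the light); range -0.3 to 1.2. The friction hinge (about 0.5 N m, so 7 N at the top edge) stays where it is left. At the left end of the hinge sit a dial with a mark every 10 degrees and a red pointer.
- light_hinge (a point): centre of the hinge axis, 165 mm above the desk, 45 mm behind the light's origin (+x of the light); the axis is level, along y of the light. The panel, 190 mm wide, 140 mm high, 20 mm thick, is centred on it; the yoke's arms stand 108 mm either side of the middle, its crossbar 93 mm below the axis.
- panel_top (a point): middle of the panel's top edge, 70 mm from the hinge axis; moves with the panel. z points from the hinge to the top edge, x is the panel's normal, backwards. The edge, 20 mm thick, can be pinched from above.
- dock (a point): middle of the top of the light's battery dock: a black plate 70 x 42 mm on the front of the foot, its top 20 mm above the desk, x along its length; two steel alignment pegs, 8 mm thick with tapered tips, stand 10 mm up from it, 20 mm either side of this point along x. A fully seated battery's origin lies here.
- battery: the light's battery, a loose black block 64 mm long (x), 36 mm wide (y), 42 mm high, about 0.16 kg, standing on the desk at the right front. Underneath are two holes, 12 mm wide and 12 mm deep, 20 mm either side of its middle along x, which go over the dock's pegs; either way round fits. Origin: centre of its underside, z up.
- light_switch (a joint): travel of the light's push switch in m: 0 when out, 0.006 fully down; it springs back. Fully down takes 5 N straight down.
- light_switch_top (a point): centre of the top face of the push switch, a grey button 26 mm wide standing on the foot plate, 75 mm in front of the light's origin and 43 mm to its -y side; its top is 36 mm above the desk when out; z up.
- bottle_1: one of 5 to 7 like sample bottles standing about the desk: squat round white body 48 mm wide (43 mm at the very foot) up to 33 mm, sloping shoulder to 40 mm, ribbed black cylindrical screw cap 22 mm wide from 42 to 66 mm above the underside; grip the cap from above at any yaw. 60 to 130 g. Origin: centre of its underside, z up along its axis. None if absent in this run.
- bottle_2: one of 5 to 7 like sample bottles standing about the desk: squat round white body 48 mm wide (43 mm at the very foot) up to 33 mm, sloping shoulder to 40 mm, ribbed black cylindrical screw cap 22 mm wide from 42 to 66 mm above the underside; grip the cap from above at any yaw. 60 to 130 g. Origin: centre of its underside, z up along its axis. None if absent in this run.
- bottle_3: one of 5 to 7 like sample bottles standing about the desk: squat round white body 48 mm wide (43 mm at the very foot) up to 33 mm, sloping shoulder to 40 mm, ribbed black cylindrical screw cap 22 mm wide from 42 to 66 mm above the underside; grip the cap from above at any yaw. 60 to 130 g. Origin: centre of its underside, z up along its axis. None if absent in this run.
- bottle_4: one of 5 to 7 like sample bottles standing about the desk: squat round white body 48 mm wide (43 mm at the very foot) up to 33 mm, sloping shoulder to 40 mm, ribbed black cylindrical screw cap 22 mm wide from 42 to 66 mm above the underside; grip the cap from above at any yaw. 60 to 130 g. Origin: centre of its underside, z up along its axis. None if absent in this run.
- bottle_5: one of 5 to 7 like sample bottles standing about the desk: squat round white body 48 mm wide (43 mm at the very foot) up to 33 mm, sloping shoulder to 40 mm, ribbed black cylindrical screw cap 22 mm wide from 42 to 66 mm above the underside; grip the cap from above at any yaw. 60 to 130 g. Origin: centre of its underside, z up along its axis. None if absent in this run.
- bottle_6: one of 5 to 7 like sample bottles standing about the desk: squat round white body 48 mm wide (43 mm at the very foot) up to 33 mm, sloping shoulder to 40 mm, ribbed black cylindrical screw cap 22 mm wide from 42 to 66 mm above the underside; grip the cap from above at any yaw. 60 to 130 g. Origin: centre of its underside, z up along its axis. None if absent in this run.
- bottle_7: one of 5 to 7 like sample bottles standing about the desk: squat round white body 48 mm wide (43 mm at the very foot) up to 33 mm, sloping shoulder to 40 mm, ribbed black cylindrical screw cap 22 mm wide from 42 to 66 mm above the underside; grip the cap from above at any yaw. 60 to 130 g. Origin: centre of its underside, z up along its axis. None if absent in this run.
- wax_jar: bystander: a flat round wax jar, 60 mm wide, 35 mm high, black with a full-width steel lid, standing among the sample bottles. Origin: centre of its underside.
- tape_roll: bystander: a roll of plain masking tape lying flat, 60 mm wide, 24 mm high. Origin: centre of its underside.
Things that resemble listed ones, but are neither listed nor needed, are in the scene too. Several things have the shape of the tin; the one meant has the colours described above.

How it is judged:
By the outcome, as a careful person would: the job done as asked, in the order asked, and still so for the second after the job is handed in, with the robot touching nothing.
Of bottle_1, bottle_2, bottle_3, bottle_4, bottle_5, bottle_6, bottle_7 only 5 to 7 are there at a start; the rules pass over those that are not, and their reading is None.
At some moment in a run one of bottle_1, bottle_2, bottle_3, bottle_4, bottle_5, bottle_6, bottle_7, battery may be knocked a few centimetres aside while the robot is not near it.
It also fails if it takes over 210 s, if anything falls off the work surface, if the arm or the gripper's body presses on something with over 40 N, if the wrist force passes 120 N, or if a joint passes its speed limit or range.

### The arm

A 6-joint arm with a two-finger parallel gripper is mounted at the origin on the work surface. World frame = base frame: x ahead of the robot, y to its left, z up, the work surface at z = 0. Lengths are in m, angles in rad, forces in N, time in s.
With the tool pointing down it reaches from about 0.35 to 0.725 m from the base axis. Payload 6 kg.
Tool frame: the origin (TCP) lies at the centre of the arm's flange, where the gripper is bolted on; the fingertips stand 173 mm ahead of it and the grasp point (between the pads) lies 155 mm ahead of it; z points along the fingers, y is the direction in which the jaws open and shut (so a half turn about z gives the same grasp; the last joint's range is limited). The gripper opens to 85 mm and grips with 20 to 120 N. Pads are 22 mm wide; open, the fingers measure 114 mm over their backs; the gripper's body (76 mm by 85 mm) begins 54 mm behind the grasp point. The pads swing forward as they close: fully open they stand 13 mm farther back than shut.
Start: joints at [1.509, 0.04, 0.085, 0, -1.615, -0.334], TCP at [0.231, 0.554, 0.405] pointing down, gripper open.
Joint ranges: [-2.56, 2.56], [-1.29, 2.01], [-1.08, 1.49], [-3.29, 1.98], [-2.81, -0.18], [-2.99, 2.99]. Speed limits (rad/s): [2.57, 2.57, 3.01, 3.14, 3.14, 3.14].

### API

Orientations are given as a unit quaternion [x, y, z, w].
In Python, from cell import arm, gripper_open, grasp, planner, state, cams, workorder gives the robot as it stands. Calls block until the motion is done:
- arm.move_to(position, orientation): joint-space move of the TCP to a pose.
- arm.move_l(position, vel=0.15, frame=None, guard=None): straight line of the TCP; frame=None keeps the orientation; vel is the mean speed in m/s. With guard (N) it stops when the force on the tool has changed by that much, and returns True; else False.
- arm.goto_joints(angles): joint-space move.
- gripper_open() and grasp(newtons=None): open the fingers fully, or close them until they stop; newtons is the grip in N (None keeps the last).
- arm.pause(seconds).
- planner.ik(position, orientation): joint angles nearest the present ones, or None.
- state(): the state.
- cams.read_camera(name): name is "scene" or "top" or "wrist"; returns the picture (420x560x3 uint8, red, green, blue); there is no depth.
- cams.calibration(name): a dict with "fx", "fy", "cx", "cy" (pixels), "world_to_cam" (4x4, takes a point from world to camera coordinates); the wrist camera has in their place "tool_from_camera" (4x4, takes a point from camera to tool coordinates, whose origin is the TCP and whose axes are the flange's). Camera axes: x right, y up, looking along -z (the intrinsics and any distortion apply to the point x, -y, -z); pixel columns grow to the right and rows downward; lengths in m; the calibration is good to about 2 mm. The wrist camera is an equidistant fisheye: a pixel r from the principal point sees the ray r / f radians off the axis. A picture is of the moment at which its call begins: read the wrist's pose just before it. calibration takes no time and is no camera call.
A pose or a line that the arm cannot do raises arm.MotionError and nothing moves.
- workorder.finish_job(): hands the job in, once; it reports no verdict.
The state is a dict: "t": time; "q": joint angles; "joint_velocities": joint speeds; "tau": joint torques, N m; "tool_pos": TCP position; "ee_rot": TCP orientation; "contact_force": force on the tool from outside, world axes, zero at the start; "wrist_torque": the same for the moment, N m; "width": finger opening in m.
Only numpy, scipy, OpenCV 4.12 (cv2) and the standard library are available. Lean on these libraries where they do the work, as an engineer would, in place of code of your own. Each camera call takes 0.05 s, during which the arm holds its last target.

## Working session

There is one attempt and no reset: what is moved stays moved. The work goes in short steps, each a Python script; the robot and the scene stay as the last script left them, time stands still between calls to the robot, and variables do not carry over. Pictures are saved under pics/ and viewed, and the job is handed in when it is done.

```bash
ls; mkdir -p pics
python3 - <<'E'
from cell import arm, state, cams
import cv2, json
s=state(); print({k:s[k] for k in s})
for n in ["scene","top","wrist"]:
    im=cams.read_camera(n); cv2.imwrite(f"pics/a_{n}.png",im[:,:,::-1]); print(n,cams.calibration(n))
E
```

```text
pics
{'t': 0.0, 'q': array([ 1.50868948e+00,  4.08446817e-02,  8.38142472e-02, -4.69201874e-04,
       -1.61552374e+00, -3.33681861e-01]), 'joint_velocities': array([ 0.00264391,  0.00062838, -0.00087433, -0.00018315,  0.00072472,
        0.00021642]), 'tau': array([-2.72213083e-04, -3.68195236e+01,  3.47425282e+01,  6.93263814e+00,
       -5.16707965e-03, -1.09294112e-05]), 'tool_pos': array([0.23122695, 0.5536353 , 0.40366077]), 'ee_rot': array([ 9.80484348e-01, -1.96595055e-01, -1.13237812e-04,  9.02559100e-04]), 'contact_force': array([-0.20637317,  0.4161106 ,  0.11034204]), 'wrist_torque': array([-0.05282911, -0.02596431, -0.02722142]), 'width': 0.08581052555873869}
scene {'fx': 443.24812087519643, 'fy': 443.24812087519643, 'cx': 276.7535004467647, 'cy': 205.66083902570477, 'world_to_cam': array([[-0.03481605,  0.99938249,  0.00474207, -0.03937931],
       [-0.6008979 , -0.0247248 ,  0.7989433 ,  0.1383882 ],
       [ 0.79856719,  0.02496655,  0.60138766, -1.56125093],
       [ 0.        ,  0.        ,  0.        ,  1.        ]])}
top {'fx': 435.47624852768564, 'fy': 435.47624852768564, 'cx': 271.04065809126746, 'cy': 212.4664162695992, 'world_to_cam': array([[ 0.01641189, -0.99935583,  0.03191516,  0.00734262],
       [ 0.99711945,  0.01872244,  0.07350022, -0.43163221],
       [-0.0740504 ,  0.03061695,  0.9967844 , -1.43550726],
       [ 0.        ,  0.        ,  0.        ,  1.        ]])}
wrist {'fx': 325.19226210127806, 'fy': 325.19226210127806, 'cx': 276.17654348159357, 'cy': 213.65416643502033, 'tool_from_camera': array([[-9.44684758e-04,  9.66258147e-01,  2.57573874e-01,
         6.45076021e-02],
       [ 9.99999182e-01,  1.13504158e-03, -5.90351766e-04,
        -7.37248729e-05],
       [-8.62789261e-04,  2.57573105e-01, -9.66258429e-01,
         3.06137886e-02],
       [ 0.00000000e+00,  0.00000000e+00,  0.00000000e+00,
         1.00000000e+00]])}
```

View pics/a_scene.png

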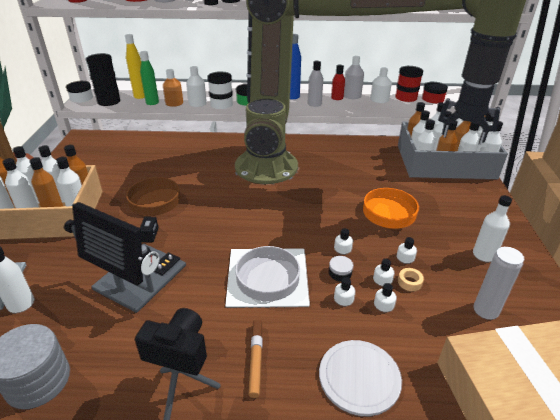

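View pics/a_top.png

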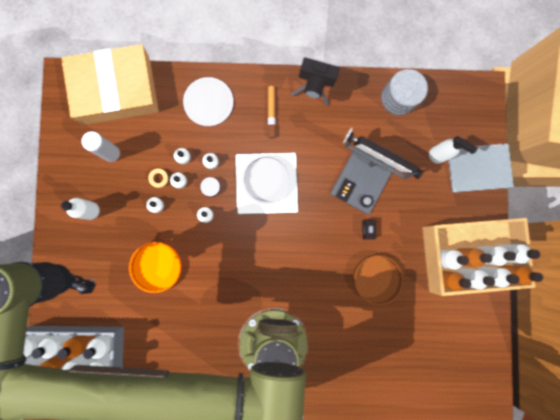

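View pics/a_wrist.png

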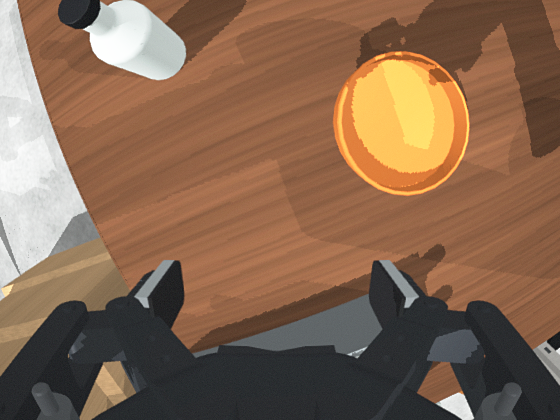

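```bash
cat > h.py <<'E'
import numpy as np, cv2
from scipy.spatial.transform import Rotation as R
from cell import arm, gripper_open, grasp, planner, state, cams, workorder
def cast(c,px,z,T=None):
    """px (u,v)-> world point at height z; T = world_from_tool for wrist"""
    u,v=px
    if T is None:
        M=np.linalg.inv(c["world_to_cam"]); d=np.array([(u-c["cx"])/c["fx"],-(v-c["cy"])/c["fy"],-1.])
    else:
        M=T@c["tool_from_camera"]; a=np.array([(u-c["cx"])/c["fx"],(v-c["cy"])/c["fy"]]); r=np.linalg.norm(a)+1e-12
        d=np.array([np.sin(r)*a[0]/r,-np.sin(r)*a[1]/r,-np.cos(r)])
    o=M[:3,3]; d=M[:3,:3]@d
    return o+d*(z-o[2])/d[2]
def proj(c,P,T=None):
    P=np.asarray(P,float)
    if T is None:
        p=(c["world_to_cam"]@np.r_[P,1])[:3]; return np.array([c["cx"]-c["fx"]*p[0]/p[2], c["cy"]+c["fy"]*p[1]/p[2]])
    p=(np.linalg.inv(T@c["tool_from_camera"])@np.r_[P,1])[:3]
    x,y,z=p[0],-p[1],-p[2]; rr=np.hypot(x,y); th=np.arctan2(rr,z)
    return np.array([c["cx"]+c["fx"]*th*x/rr, c["cy"]+c["fy"]*th*y/rr])
def toolT():
    s=state(); T=np.eye(4); T[:3,:3]=R.from_quat(s["ee_rot"]).as_matrix(); T[:3,3]=s["tool_pos"]; return T
def down(yaw):
    """tool down, jaw axis (tool y) along world angle yaw"""
    y=np.array([np.cos(yaw),np.sin(yaw),0]); z=np.array([0,0,-1.]); x=np.cross(y,z)
    return R.from_matrix(np.c_[x,y,z]).as_quat()
def shot(n,name):
    T=toolT() if n=="wrist" else None
    im=cams.read_camera(n)[:,:,::-1].copy(); cv2.imwrite(f"pics/{name}.png",im)
    if T is not None: np.save(f"pics/{name}.npy",T)
    return im,T
E
python3 - <<'E'
from h import *
c=cams.calibration("top"); s=cams.calibration("scene")
im=cv2.imread("pics/a_top.png")
def z(n,src,x0,y0,x1,y1,k):
    cv2.imwrite(f"pics/{n}.png",cv2.resize(cv2.imread(src)[y0:y1,x0:x1],None,fx=k,fy=k,interpolation=cv2.INTER_CUBIC))
z("z1","pics/a_top.png",140,140,300,240,5); z("z2","pics/a_top.png",320,120,430,245,4.8); z("z3","pics/a_scene.png",60,190,200,310,5)
for n,p,h in [("b",(182,155),.066),("b",(211,160),.066),("b",(178,180),.066),("b",(155,205),.066),("b",(205,214),.066),("jar",(210,186),.035),("tape",(158,178),.024),("tin",(267,183),.02),("bat",(370,229),.042),("sw",(367,200),.036),("dock",(346,190),.03)]:
    P=cast(c,p,h); print(n,p,P.round(3),np.hypot(*P[:2]).round(3),proj(s,P).round(0))
E
```

```text
b (182, 155) [0.608 0.307 0.066] 0.681 [383. 284.]
b (211, 160) [0.594 0.213 0.066] 0.631 [342. 278.]
b (178, 180) [0.527 0.317 0.066] 0.615 [382. 260.]
b (155, 205) [0.445 0.388 0.066] 0.59 [404. 238.]
b (205, 214) [0.419 0.228 0.066] 0.477 [342. 230.]
jar (210, 186) [0.513 0.218 0.035] 0.558 [340. 264.]
tape (158, 178) [0.538 0.391 0.024] 0.665 [410. 276.]
tin (267, 183) [0.529 0.03  0.02 ] 0.53 [266. 270.]
bat (370, 229) [ 0.381 -0.311  0.042] 0.492 [147. 223.]
sw (367, 200) [ 0.477 -0.302  0.036] 0.565 [141. 248.]
dock (346, 190) [ 0.51  -0.233  0.03 ] 0.561 [164. 259.]
```

View pics/z1.png

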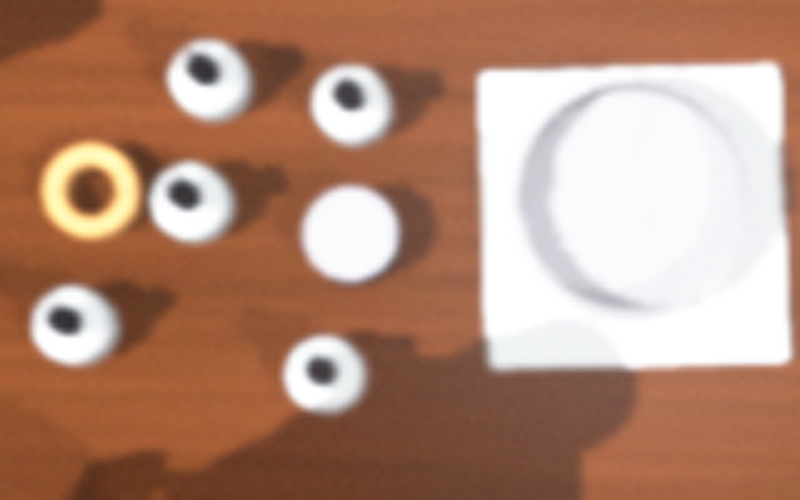

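View pics/z2.png

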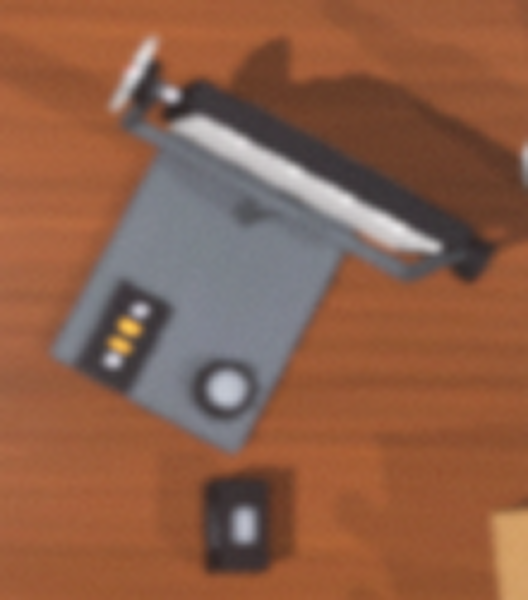

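View pics/z3.png

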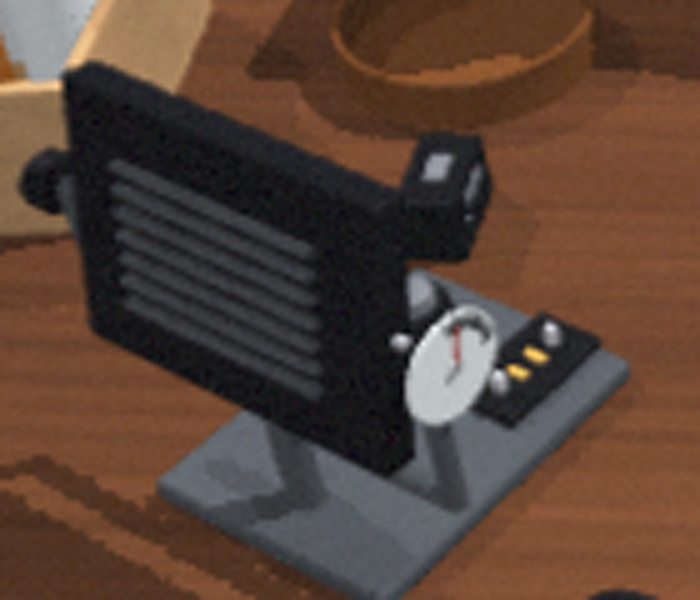

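Run:
```python
from h import *
arm.move_to([0.5,0.2,0.50],down(-np.pi/2)); print(state()["t"],state()["q"].round(2))
shot("wrist","b1")
arm.move_to([0.43,-0.25,0.45],down(-np.pi/2-0.5)); print(state()["t"],state()["q"].round(2))
shot("wrist","b2")
shot("top","b3")
```

```text
1.8167 [ 0.76 -0.09  0.13 -0.   -1.79  0.82]
3.5417 [-0.12 -0.22 -0.08 -0.   -1.72  1.19]
```

View pics/b1.png

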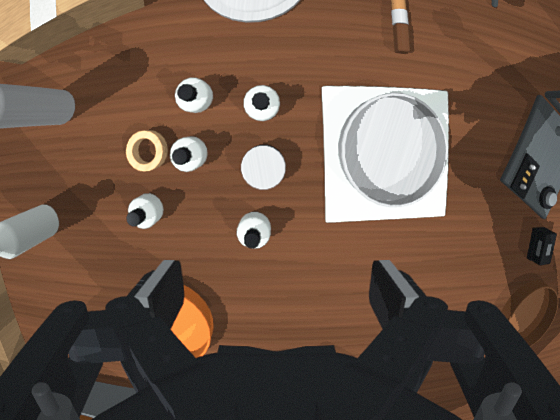

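View pics/b2.png

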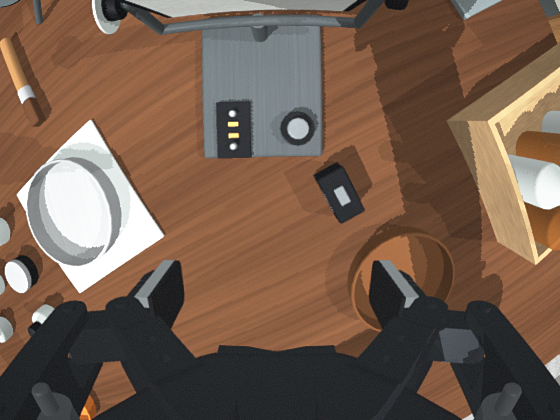

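```bash
cat >> h.py <<'E'
CAMX=0.0645
def view(P,yawx,z,name):
    """put wrist camera straight above P(xy), tool x along world angle yawx"""
    d=np.array([np.cos(yawx),np.sin(yawx)]); p=np.array(P[:2])-CAMX*d
    arm.move_to([p[0],p[1],z],down(yawx-np.pi/2) if False else down(yawx+np.pi/2-np.pi))
    arm.pause(0.15)
    return shot("wrist",name)
def cap(im,T,P,r=60):
    c=cams.calibration("wrist"); uv=proj(c,[P[0],P[1],.066],T)
    m=(im.max(2)<70).astype(np.uint8); m=cv2.morphologyEx(m,cv2.MORPH_OPEN,np.ones((3,3)))
    n,l,st,ce=cv2.connectedComponentsWithStats(m)
    best=[(np.hypot(*(ce[i]-uv)),i) for i in range(1,n) if 250<st[i,4]<2500 and max(st[i,2],st[i,3])<1.35*min(st[i,2],st[i,3])]
    best.sort(); 
    if not best or best[0][0]>r: return None
    i=best[0][1]; x=cast(c,ce[i],.066,T)
    depth=(T@cams.calibration("wrist")["tool_from_camera"])[2,3]-.066
    return x, np.sqrt(st[i,4]/np.pi)*depth/c["fx"], ce[i]
E
python3 - <<'E'
from h import *
c=cams.calibration("wrist"); T=np.load("pics/b1.npy")
for p in [(187,92),(260,101),(180,155),(136,216),(251,237)]: print(cast(c,p,.066,T).round(3))
print("tin",cast(c,(393,150),.04,T).round(3))
for p in [(322,86),(447,88),(446,215),(326,222)]: print("board",cast(c,p,.006,T).round(4))
im,T=view((0.527,0.028),0.0,0.40,"c_tin"); print(state()["t"])
P=cast(c,(251,237),.066,np.load("pics/b1.npy"))
im,T=view(P,np.arctan2(P[1],P[0]),0.34,"c_b5"); print(state()["t"],P,cap(im,T,P))
E
```

```text
[0.614 0.312 0.066]
[0.599 0.22  0.066]
[0.534 0.323 0.066]
[0.454 0.392 0.066]
[0.425 0.233 0.066]
tin [0.54 0.04 0.04]
board [0.6268 0.1357 0.006 ]
board [ 0.6408 -0.0628  0.006 ]
board [ 0.4383 -0.076   0.006 ]
board [0.4277 0.1258 0.006 ]
4.9417
5.9833 [0.42503906 0.23339138 0.066     ] (array([0.4195224 , 0.23331148, 0.066     ]), np.float64(0.010211209276143962), array([271.4347079, 136.1443299]))
```

View pics/c_tin.png

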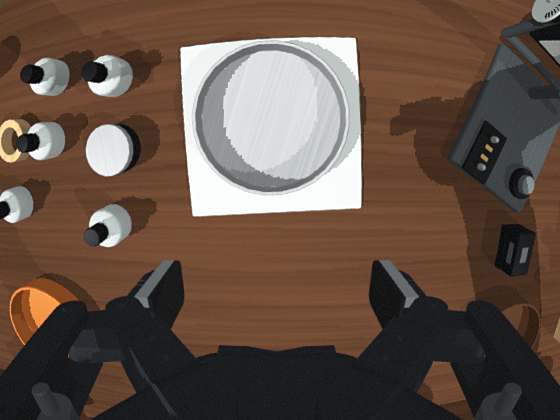

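View pics/c_b5.png

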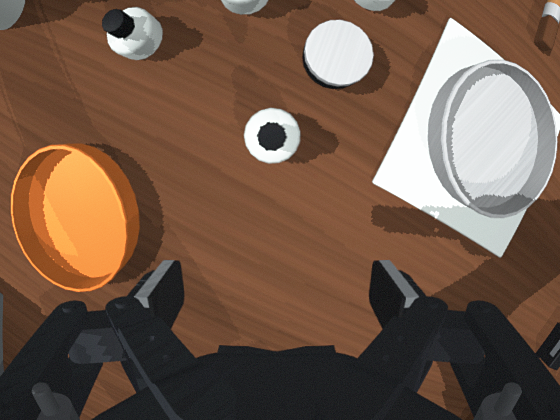

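```bash
cat >> h.py <<'E'
GZ=0.216
def yawrad(P): return np.arctan2(P[1],P[0])
def pick(P,yawB):
    """squeeze at yawB+90deg, then grip at yawB; yaws are jaw axis angles. returns"""
    gripper_open()
    x,y=P[:2]
    yr=yawrad(P)-np.pi/2
    w=lambda a:(a-yr+np.pi/2)%np.pi-np.pi/2+yr   # equivalent jaw yaw nearest radial
    B=w(yawB); A=B+np.pi/2 if B<yr else B-np.pi/2
    arm.move_to([x,y,GZ+.07],down(A)); arm.move_l([x,y,GZ],vel=.15)
    grasp(20); w1=state()["width"]; gripper_open()
    arm.move_l([x,y,GZ+.03],vel=.2); arm.move_to([x,y,GZ+.03],down(B)); arm.move_l([x,y,GZ],vel=.15)
    grasp(45); print("widths",w1,state()["width"],"t",state()["t"])
    return B
E
python3 - <<'E'
from h import *
P=np.array([0.4195,0.2333])
B=pick(P,np.pi/2); s=state(); print(s["tool_pos"])
arm.move_l([P[0],P[1],.35],vel=.25); arm.pause(.3); im,T=shot("wrist","d1"); print(state()["width"],state()["contact_force"])
E
```

```text
widths 0.021125874483183673 0.020305125187764155 t 11.7667
[0.41965006 0.23344332 0.21650383]
0.020106979640444587 [ 0.30333907  0.26348505 -1.01387223]
```

Run:
```python
from h import *
c=cams.calibration("wrist"); T=np.load("pics/c_tin.npy"); im=cv2.imread("pics/c_tin.png")
# radial edge samples to view tin rim
cu,cv_=proj(c,[.535,.033,.04],T); print(cu,cv_)
x0,y0=180,30
cv2.imwrite("pics/zt.png",cv2.resize(im[30:220,175:370],None,fx=4,fy=3,interpolation=cv2.INTER_CUBIC)[:600,:780])
```

```text
270.0453507920978 121.35102620700741
```

View pics/zt.png

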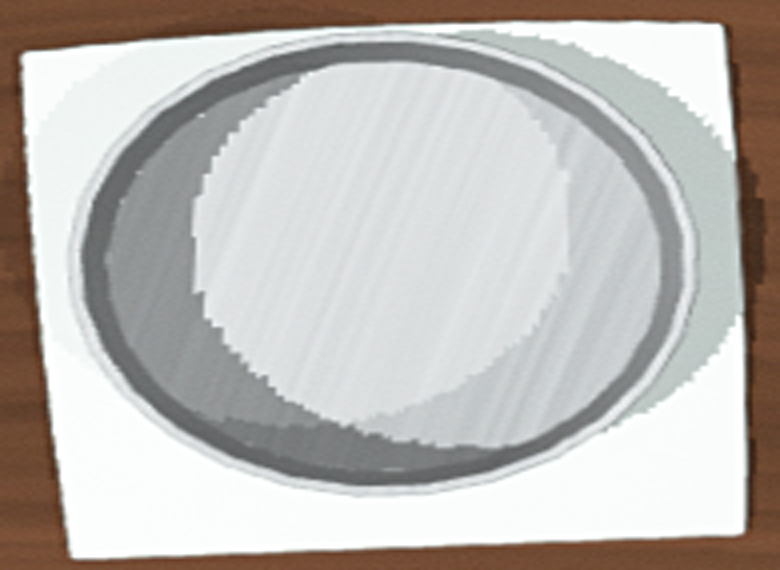

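View pics/d1.png

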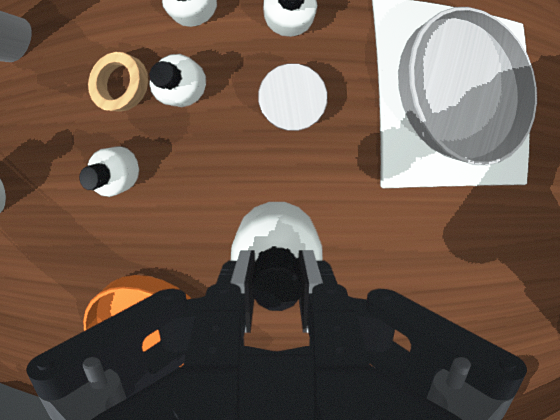

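```bash
cat >> h.py <<'E'
from scipy.optimize import least_squares
def tinfit(im,T,P0):
    """rim inner edge (r 77 mm, z .040): dark wall -> bright rim along radial samples, circle fit"""
    c=cams.calibration("wrist"); g=cv2.cvtColor(im,cv2.COLOR_BGR2GRAY).astype(np.float32); g=cv2.GaussianBlur(g,(3,3),0)
    C=np.array(P0[:2],float)
    for it in range(3):
        pts=[]; rs=np.arange(.066,.086,.0004)
        for a in np.linspace(0,2*np.pi,120,endpoint=False):
            uv=np.array([proj(c,[C[0]+r*np.cos(a),C[1]+r*np.sin(a),.040],T) for r in rs],np.float32)
            v=cv2.remap(g,uv[:,0].reshape(-1,1),uv[:,1].reshape(-1,1),cv2.INTER_LINEAR).ravel()
            d=np.gradient(v)
            i=int(np.argmax(d)); 
            if d[i]>3: pts.append(C+rs[i]*np.array([np.cos(a),np.sin(a)]))
        pts=np.array(pts)
        f=lambda p:np.hypot(pts[:,0]-p[0],pts[:,1]-p[1])-p[2]
        s=least_squares(f,[C[0],C[1],.077],loss="soft_l1",f_scale=.001); C=s.x[:2]
    return C,s.x[2],len(pts),np.median(abs(f(s.x)))
E
python3 - <<'E'
from h import *
im=cv2.imread("pics/c_tin.png"); print(tinfit(im,np.load("pics/c_tin.npy"),(.535,.033)))
c=cams.calibration("wrist");T=np.load("pics/c_tin.npy")
for p in [(195.75,117),(345.75,117),(270,43.7),(270,191.7)]: print(cast(c,p,.04,T))
for p in [(180,46.5),(356,38),(361,208),(193,216)]: print("board",cast(c,p,.006,T).round(4))
# same from top camera
E
```

```text
(array([0.53960668, 0.0331556 ]), np.float64(0.07654268540482818), 120, np.float64(0.00020001352897734692))
[0.5416436  0.10884633 0.04      ]
[ 0.540674   -0.04376417  0.04      ]
[0.61577362 0.03281421 0.04      ]
[0.46286428 0.03345864 0.04      ]
board [0.6275 0.136  0.006 ]
board [ 0.6356 -0.0637  0.006 ]
board [ 0.4369 -0.0729  0.006 ]
board [0.4278 0.1258 0.006 ]
```

```bash
cat >> h.py <<'E'
def place(xy,yaw,dz=.009):
    yr=yawrad(xy)-np.pi/2; B=(yaw-yr+np.pi/2)%np.pi-np.pi/2+yr
    x,y=xy[:2]
    arm.move_to([x,y,.33],down(B)); arm.move_l([x,y,GZ+dz+.012],vel=.15)
    arm.pause(.2)
    hit=arm.move_l([x,y,GZ+dz-.003],vel=.02,guard=4); s=state(); print("hit",hit,s["tool_pos"].round(4),s["contact_force"].round(1),s["wrist_torque"].round(2))
    gripper_open(); arm.move_l([x,y,.31],vel=.25); print("t",state()["t"])
E
python3 - <<'E'
from h import *
place((.5396,.0332),np.pi/2)
im,T=view((0.5396,0.0332),0.0,0.40,"e1"); print(tinfit(im,T,(.5396,.0332)))
c=cams.calibration("wrist")
# cap at z .075
print(cap(im,T,(.5396,.0332)))
uv=cap(im,T,(.5396,.0332))[2]; print(cast(c,uv,.075,T), state()["t"])
E
```

```text
hit True [0.5396 0.0332 0.2255] [-0.8  0.9  3.4] [ 0.03 -0.05 -0.01]
t 16.4167
(array([0.53965889, 0.03310076]), np.float64(0.07658796004878005), 120, np.float64(0.00019750755713057733))
(array([0.53930881, 0.03306844, 0.066     ]), np.float64(0.010531120082974221), array([276.04926108, 128.23399015]))
[0.5393223  0.03308454 0.075     ] 17.1333
```

View pics/e1.png

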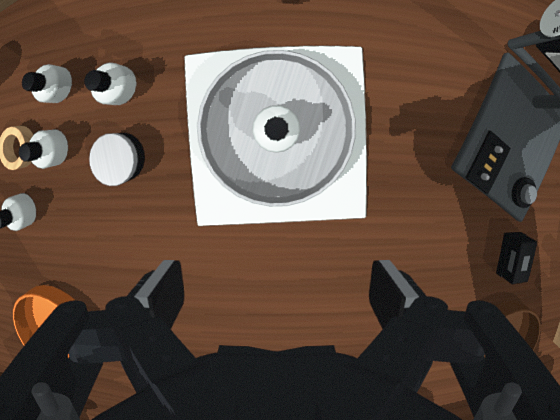

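```bash
cat >> h.py <<'E'
def one(P,th,nb,C,name):
    im,T=view(P,yawrad(P),.34,name); r=cap(im,T,P); print(name,r)
    if r is None: return None
    P=r[0]; th=np.radians(th); yaw=th+np.radians(70)*nb
    pick(P,yaw); arm.move_l([P[0],P[1],.33],vel=.25)
    w=state()["width"]; print("held",w)
    if w<.015: return None
    t=np.array(C)+.051*np.array([np.cos(th),np.sin(th)])
    place(t,yaw)
    im,T=view(C,0.0,.40,name+"t"); C,r,n,e=tinfit(im,T,C); print("tin",C,r,n,e,"t",state()["t"])
    return C
E
python3 - <<'E'
from h import *
C=np.array([.5396,.0331])
C=one((.452,.392),60,1,C,"f1")
if C is not None: C=one((.534,.323),120,-1,C,"f2")
E
```

```text
f1 (array([0.44884268, 0.39865658, 0.066     ]), np.float64(0.010076450379475951), array([265.52733686, 126.72310406]))
widths 0.021076588404457447 0.020517411151365884 t 24.725
held 0.02041191131770424
hit True [0.5651 0.0772 0.2255] [-0.5 -1.3  3.1] [0.01 0.02 0.03]
t 29.3083
tin [0.53954048 0.03306562] 0.07652604229878307 120 0.00024668997963125244 t 30.2167
f2 (array([0.53216658, 0.32480399, 0.066     ]), np.float64(0.010157637695378472), array([271.4738676 , 130.11149826]))
widths 0.021282761423871994 0.020066715852082376 t 36.6167
held 0.020227583832691704
hit True [0.514  0.0772 0.2255] [0.8 0.5 3.8] [ 0.1   0.16 -0.  ]
t 40.8833
tin [0.53956498 0.03290192] 0.07646349436560386 120 0.0003225448740230216 t 41.825
```

```bash
ls pics
```

```text
a_scene.png
a_top.png
a_wrist.png
b1.npy
b1.png
b2.npy
b2.png
b3.png
c_b5.npy
c_b5.png
c_tin.npy
c_tin.png
d1.npy
d1.png
e1.npy
e1.png
f1.npy
f1.png
f1t.npy
f1t.png
f2.npy
f2.png
f2t.npy
f2t.png
z1.png
z2.png
z3.png
zt.png
```

View pics/f2t.png

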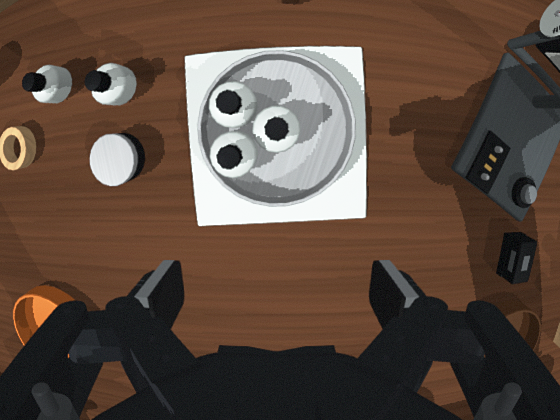

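Run:
```python
from h import *
C=np.array([.5396,.0330])
C=one((.599,.220),240,1,C,"g1")
if C is not None: C=one((.614,.312),300,-1,C,"g2")
shot("top","g3"); shot("scene","g4")
```

```text
g1 (array([0.60003237, 0.22060345, 0.066     ]), np.float64(0.010232400781657273), array([275.25601375, 127.72852234]))
widths 0.021128902160186567 0.02035041811705497 t 48.625
held 0.020596747295805823
hit True [ 0.5141 -0.0112  0.2255] [-0.5  0.3  2.4] [ 0.06 -0.   -0.02]
t 52.8917
tin [0.53961599 0.03299908] 0.0763764954284527 120 0.00037499887214816063 t 53.9
g2 (array([0.62374156, 0.28799911, 0.066     ]), np.float64(0.01040046778377709), array([309.39232053, 132.26043406]))
widths 0.02099208858369227 0.02041169655890958 t 60.4083
held 0.020648641887836845
hit True [ 0.5651 -0.0112  0.2256] [ 0.9 -0.1  3. ] [ 0.01  0.05 -0.01]
t 64.8667
tin [0.53958917 0.0331756 ] 0.07634572036123714 120 0.00044081899963777094 t 65.6667
```

View pics/g2t.png

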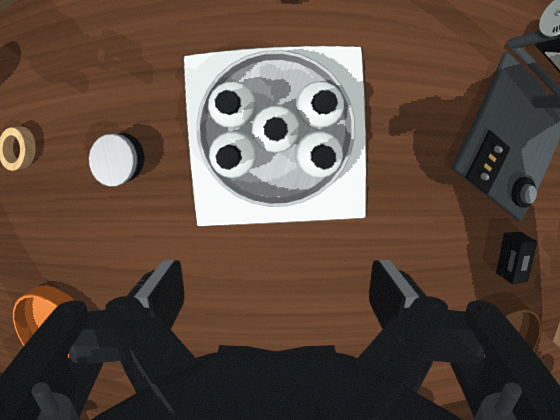

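View pics/g4.png

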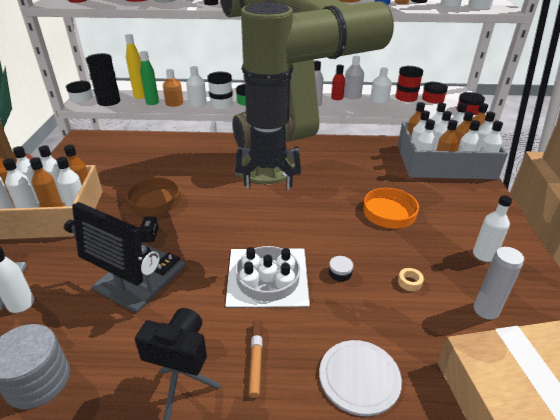

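Run:
```python
from h import *
P=(.381,-.311); view(P,yawrad(P),.33,"i1")
P=(.51,-.233); view(P,yawrad(P),.33,"i2"); print(state()["t"])
```

```text
68.0667
```

View pics/i1.png

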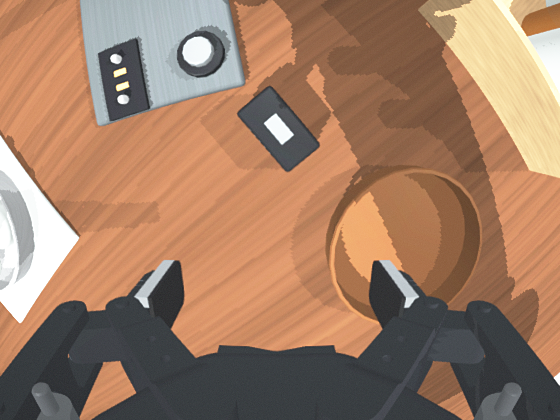

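View pics/i2.png

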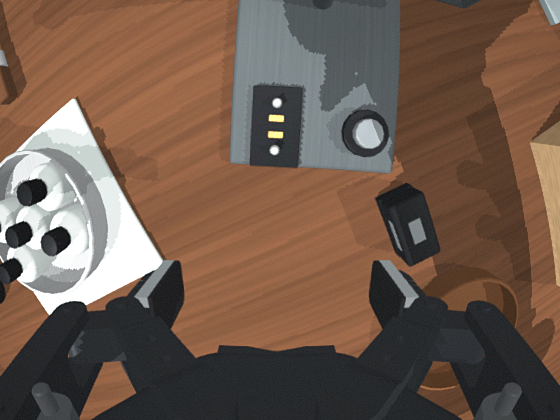

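Run:
```python
from h import *
c=cams.calibration("wrist")
im=cv2.imread("pics/i1.png");T=np.load("pics/i1.npy")
m=(im.max(2)<75).astype(np.uint8); m[:75]=0;m[185:]=0;m[:,:225]=0;m[:,330:]=0
lab=cv2.morphologyEx(m,cv2.MORPH_OPEN,np.ones((3,3)))
cs,_=cv2.findContours(lab,cv2.RETR_EXTERNAL,cv2.CHAIN_APPROX_NONE); k=max(cs,key=cv2.contourArea)
W=np.array([cast(c,p[0],.042,T)[:2] for p in k],np.float32)*1000
r=cv2.minAreaRect(W); print("battery",r, cv2.boxPoints(r).round(1).tolist())
im=cv2.imread("pics/i2.png");T=np.load("pics/i2.npy")
hsv=cv2.cvtColor(im,cv2.COLOR_BGR2HSV)
m=((hsv[:,:,1]<40)&(hsv[:,:,2]>170)).astype(np.uint8); m[:90]=0;m[160:]=0;m[:,:255]=0;m[:,298:]=0
n,l,st,ce=cv2.connectedComponentsWithStats(m)
pg=[]
for i in range(1,n):
    if st[i,4]>20: p=cast(c,ce[i],.030,T); pg.append(p); print(st[i],ce[i],p)
if len(pg)==2: print("sep",np.linalg.norm(pg[0]-pg[1]),"mid",(pg[0]+pg[1])/2,"yaw",np.degrees(np.arctan2(*(pg[0]-pg[1])[[1,0]])))
d=im[80:172,245:305]; m=(im.max(2)<70).astype(np.uint8); m[:80]=0;m[172:]=0;m[:,:240]=0;m[:,310:]=0
cs,_=cv2.findContours(m,cv2.RETR_EXTERNAL,cv2.CHAIN_APPROX_NONE); k=max(cs,key=cv2.contourArea)
W=np.array([cast(c,p[0],.020,T)[:2] for p in k],np.float32)*1000; print("dock",cv2.minAreaRect(W))
# switch
m=((hsv[:,:,1]<40)&(hsv[:,:,2]>150)).astype(np.uint8)
print("switch approx",cast(c,(369,134),.036,T))
# foot front edge at z .014
a,b=cast(c,(232,163),.014,T),cast(c,(390,173),.014,T); print("front",a,b,np.linalg.norm(a-b),np.degrees(np.arctan2(*(a-b)[[1,0]]))-90)
cv2.imwrite("pics/zi.png",cv2.resize(im[70:185,220:400],None,fx=4.4,fy=4.4,interpolation=cv2.INTER_CUBIC))
```

```text
battery ((395.75848388671875, -327.7334289550781), (5.116833209991455, 8.48137092590332), 64.58760833740234) [[390.79998779296875, -328.20001220703125], [398.5, -331.8999938964844], [400.70001220703125, -327.20001220703125], [393.0, -323.6000061035156]]
[273  99   8   9  59] [276.49152542 102.57627119] [ 0.52951179 -0.24289144  0.03      ]
[270 146   9   9  57] [273.8245614  150.01754386] [ 0.49460216 -0.22445849  0.03      ]
sep 0.039477278326735796 mid [ 0.51205698 -0.23367497  0.03      ] yaw -27.834898279669762
dock ((512.4553833007812, -234.28424072265625), (41.77488708496094, 69.47529602050781), 62.38117599487305)
switch approx [ 0.47567715 -0.30213876  0.036     ]
front [ 0.49896291 -0.18559871  0.014     ] [ 0.43197863 -0.31328161  0.014     ] 0.14418674020572578 -27.682147108905433
```

View pics/zi.png

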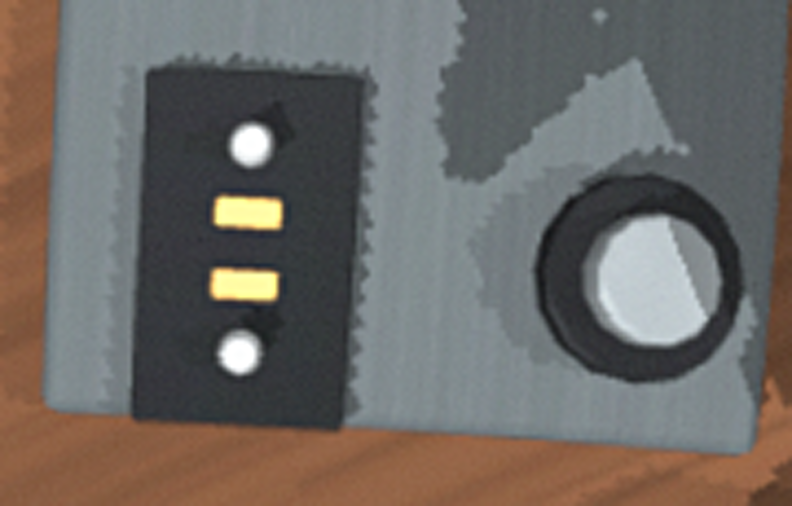

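Run:
```python
from h import *
c=cams.calibration("wrist")
im=cv2.imread("pics/i1.png");T=np.load("pics/i1.npy")
print(im[105,262],im[150,292],im[120,250],im[100,285],im[165,275])
hsv=cv2.cvtColor(im,cv2.COLOR_BGR2HSV)
m=((hsv[:,:,1]<75)&(im.max(2)<110)).astype(np.uint8); m[:75]=0;m[185:]=0;m[:,:225]=0;m[:,330:]=0
m=cv2.morphologyEx(m,cv2.MORPH_OPEN,np.ones((3,3)))
cs,_=cv2.findContours(m,cv2.RETR_EXTERNAL,cv2.CHAIN_APPROX_NONE); k=max(cs,key=cv2.contourArea)
print(cv2.minAreaRect(k))
W=np.array([cast(c,p[0],.042,T)[:2] for p in k],np.float32)*1000
r=cv2.minAreaRect(W); print("battery",r, cv2.boxPoints(r).round(1).tolist())
v=im.copy(); v[m>0]=(0,255,0); cv2.imwrite("pics/zb.png",cv2.resize(np.hstack([im[70:190,220:335],v[70:190,220:335]]),None,fx=3.4,fy=3.4))
```

```text
[92 88 82] [84 81 79] [90 83 79] [ 76 106 154] [ 93 129 191]
((278.3265380859375, 128.52438354492188), (79.31312561035156, 44.64520263671875), 49.26789093017578)
battery ((381.0299377441406, -311.9995422363281), (62.60542297363281, 35.17398452758789), 1.0828813314437866) [[349.3999938964844, -295.0], [350.1000061035156, -330.20001220703125], [412.70001220703125, -329.0], [412.0, -293.79998779296875]]
```

View pics/zb.png

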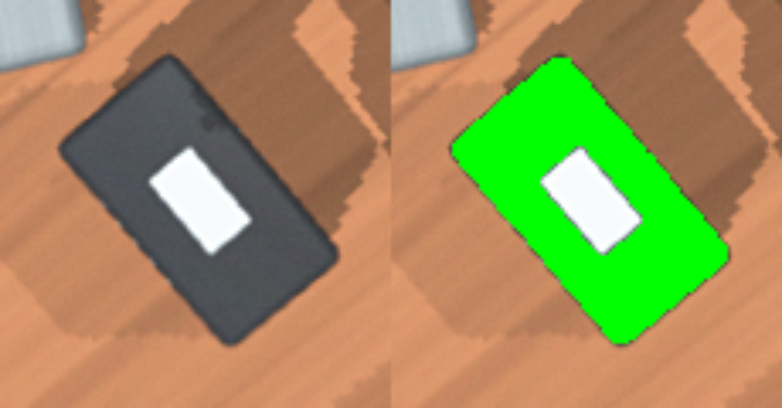

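Run:
```python
from h import *
gripper_open()
b=np.array([.3810,-.3120]); jy=np.radians(91.08)-np.pi
arm.move_to([b[0],b[1],.26],down(jy)); arm.move_l([b[0],b[1],.189],vel=.12)
grasp(50); print(state()["width"],state()["tool_pos"],state()["t"])
arm.move_l([b[0],b[1],.30],vel=.2)
d=np.array([.5122,-.2339]); jd=np.radians(62.25)-np.pi
arm.move_to([d[0],d[1],.28],down(jd)); arm.pause(.2); shot("wrist","j1"); shot("scene","j2"); print(state()["width"],state()["t"],state()["q"].round(2))
```

```text
0.035201000459737695 [ 0.38121766 -0.31212254  0.18959743] 70.25
0.03542665722978476 71.975 [-0.07 -0.04 -0.22  0.   -1.39  1.16]
```

View pics/j1.png

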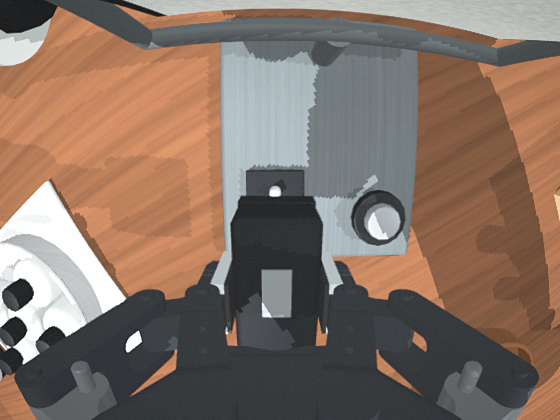

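View pics/j2.png

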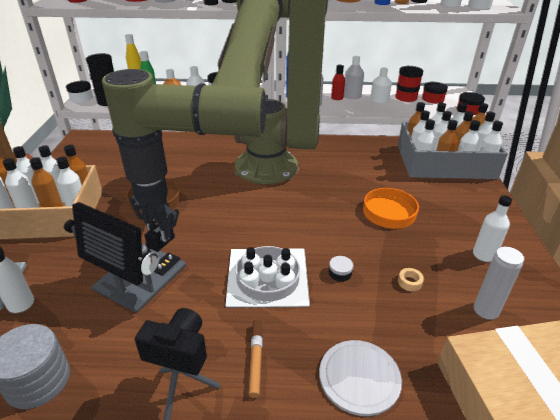

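Battery is held square, aligned with the dock (peg at (275,190) in line with it). Lower onto the pegs.

Run:
```python
from h import *
d=np.array([.5122,-.2339])
z0=.1896+.020
arm.move_l([d[0],d[1],z0+.014],vel=.12); arm.pause(.3); f0=state()["contact_force"]
hit=arm.move_l([d[0],d[1],z0-.001],vel=.02,guard=18); s=state()
print(hit,s["tool_pos"],z0,(s["contact_force"]-f0).round(1),s["t"])
```

```text
False [ 0.51231743 -0.23397676  0.2096167 ] 0.20959999999999998 [-2.5  0.8  5.9] 73.7917
```

Run:
```python
from h import *
d=np.array([.5122,-.2339])
gripper_open(); arm.move_l([d[0],d[1],.29],vel=.2)
grasp(20)
hit=arm.move_l([d[0],d[1],.225],vel=.04,guard=15); s=state(); print("press",hit,s["tool_pos"][2]-.173,s["contact_force"].round(1))
arm.move_l([d[0],d[1],.29],vel=.2)
jd=np.radians(62.25)-np.pi
im,T=view(d,np.radians(-27.75),.34,"k1"); print(state()["t"])
shot("scene","k2")
```

```text
press True 0.06257918028680409 [0.1 1.  4.2]
77.9583
```

View pics/k1.png

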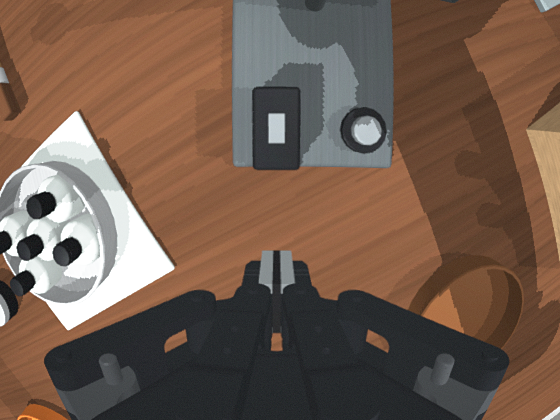

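Run:
```python
from h import *
c=cams.calibration("wrist"); im=cv2.imread("pics/k1.png");T=np.load("pics/k1.npy")
hsv=cv2.cvtColor(im,cv2.COLOR_BGR2HSV)
m=((hsv[:,:,2]<70)).astype(np.uint8); m[:95]=0;m[165:]=0;m[:,:325]=0;m[:,400:]=0
m=cv2.morphologyEx(m,cv2.MORPH_CLOSE,np.ones((5,5)))
cs,_=cv2.findContours(m,cv2.RETR_EXTERNAL,cv2.CHAIN_APPROX_NONE); k=max(cs,key=cv2.contourArea); print(cv2.minEnclosingCircle(k))
# bright disc
m2=((im.min(2)>150)).astype(np.uint8); m2[:95]=0;m2[160:]=0;m2[:,:335]=0;m2[:,395:]=0
cs,_=cv2.findContours(m2,cv2.RETR_EXTERNAL,cv2.CHAIN_APPROX_NONE); k=max(cs,key=cv2.contourArea); cc,rr=cv2.minEnclosingCircle(k); print(cc,rr)
P=cast(c,cc,.036,T); print(P)
yaw=np.radians(-27.75); ex=np.array([np.cos(yaw),np.sin(yaw)]);ey=np.array([-ex[1],ex[0]])
d=np.array([.5122,-.2339]); print("rel dock",(P[:2]-d)@ex,(P[:2]-d)@ey)
S=P[:2]
O=S+.075*ex+.043*ey; print("light origin",O,"dock in light",(d-O)@ex,(d-O)@ey)
# foot front corners check
for q in [(O-.110*ex+.075*ey),(O-.110*ex-.075*ey)]: print(proj(c,[*q,.014],T))
arm.move_to([S[0],S[1],.27],down(np.radians(62.25)-np.pi)); arm.move_l([S[0],S[1],.215],vel=.15); arm.pause(.3)
f0=state()["contact_force"]
hit=arm.move_l([S[0],S[1],.199],vel=.02,guard=18); s=state(); print("switch",hit,s["tool_pos"],s["tool_pos"][2]-.173,(s["contact_force"]-f0).round(1))
arm.pause(.3); print(state()["contact_force"].round(1)); shot("scene","l1")
arm.move_l([S[0],S[1],.28],vel=.15); print(state()["t"])
```

```text
((363.0, 129.5), 23.307823181152344)
(367.0, 131.0) 13.601571083068848
[ 0.47555488 -0.30204712  0.036     ]
rel dock -0.0007001936866486893 -0.07737185644106101
light origin [ 0.56195037 -0.29891374] dock in light -0.07429980631335135 0.03437185644106096
[231.14449392 167.8081236 ]
[391.35769748 169.23830306]
switch True [ 0.47574294 -0.3020438   0.2036931 ] 0.030693104760386447 [-2.1  1.3  4.5]
[-1.6  0.8  5.1]
81.0417
```

Run:
```python
from h import *
S=np.array([.47555,-.30205])
arm.move_l([S[0],S[1],.214],vel=.15); arm.pause(.3)
f0=state()["contact_force"]
for z in [.206,.2042,.2032,.2024,.2016]:
    hit=arm.move_l([S[0],S[1],z],vel=.02,guard=25); arm.pause(.15); s=state(); print(z,hit,s["tool_pos"][2].round(5),(s["contact_force"]-f0).round(1))
    if (s["contact_force"]-f0)[2]>14: break
arm.move_l([S[0],S[1],.28],vel=.15); print(state()["t"])
```

```text
0.206 False 0.20636 [ 0.4 -0.5  1. ]
0.2042 False 0.20446 [ 1.1 -0.5  3.5]
0.2032 False 0.20354 [1.3 0.  4.9]
0.2024 False 0.20348 [-1.2  1.6  8.8]
0.2016 False 0.20338 [-3.2  3.8 12.8]
84.9083
```

Run:
```python
from h import *
yaw=np.radians(-27.75); ex=np.array([np.cos(yaw),np.sin(yaw)])
O=np.array([.56195,-.29891]); H=O+.045*ex; print(H)
c=cams.calibration("wrist")
im,T=view(H,yaw,.46,"m1"); print(state()["t"])
for t in (-.3,-.2,-.1,0): 
    P=np.r_[H+.07*np.sin(-t)*ex,.165+.07*np.cos(t)]; print(t,proj(c,P,T))
shot("scene","m2")
q0=state()["q"]
for t in (-.3,-.2,-.1,0,.2,.4,.611):
    p=np.r_[-np.sin(t)*ex,np.cos(t)]; y=np.r_[np.cos(t)*ex,np.sin(t)]; z=-p; x=np.cross(y,z)
    q=R.from_matrix(np.c_[x,y,z]).as_quat(); q2=R.from_matrix(np.c_[-x,-y,z]).as_quat()
    P=np.r_[H,.165]+(.07-.012+.155)*p
    print(t,P.round(3),planner.ik(P,q),planner.ik(P,q2))
```

```text
[ 0.60177444 -0.31986265]
85.9
-0.3 [275.44668236  93.4275523 ]
-0.2 [275.45836342 104.42156376]
-0.1 [275.47200253 115.94758174]
0 [275.48735315 127.74943677]
-0.3 [ 0.657 -0.349  0.368] [-0.23918714  0.58739342  0.70116671 -0.07808647 -1.97500245  2.87623035] [-0.23918714  0.58739342  0.70116671 -0.07808647 -1.97500245 -0.2653623 ]
-0.2 [ 0.639 -0.34   0.374] [-0.22636297  0.47241622  0.55231214 -0.05265814 -1.84388071  2.8743359 ] [-0.22636297  0.47241622  0.55231214 -0.05265814 -1.84388071 -0.26725675]
-0.1 [ 0.621 -0.33   0.377] [-0.21203916  0.36238524  0.41131138 -0.02713787 -1.71600867  2.86666961] [-0.21203916  0.36238524  0.41131138 -0.02713787 -1.71600867 -0.27492304]
0 [ 0.602 -0.32   0.378] [-0.19606791  0.25600253  0.27528695  0.         -1.59008075  2.8533317 ] [-0.19606791  0.25600253  0.27528695  0.         -1.59008075 -0.28826096]
0.2 [ 0.564 -0.3    0.374] [-0.15887959  0.05153367  0.0109349   0.06528401 -1.34091284  2.80729853] [-0.15887959  0.05153367  0.0109349   0.06528401 -1.34091284 -0.33429412]
0.4 [ 0.528 -0.281  0.361] [-0.11571059 -0.14354783 -0.25198291  0.1587707  -1.09189344  2.72612585] [-0.11571059 -0.14354783 -0.25198291  0.1587707  -1.09189344 -0.4154668 ]
0.611 [ 0.494 -0.263  0.339] [-0.07260302 -0.33725938 -0.53802832  0.31786621 -0.82504138  2.57844585] [-0.07260302 -0.33725938 -0.53802832  0.31786621 -0.82504138 -0.5631468 ]
```

View pics/m1.png

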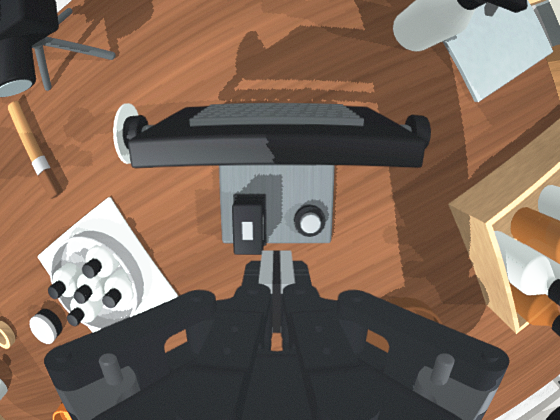

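Run:
```python
import cv2
im=cv2.imread("pics/m2.png"); cv2.imwrite("pics/zm2.png",cv2.resize(im[195:310,60:195],None,fx=5,fy=5,interpolation=cv2.INTER_CUBIC))
```

```text
(no output)
```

View pics/zm2.png

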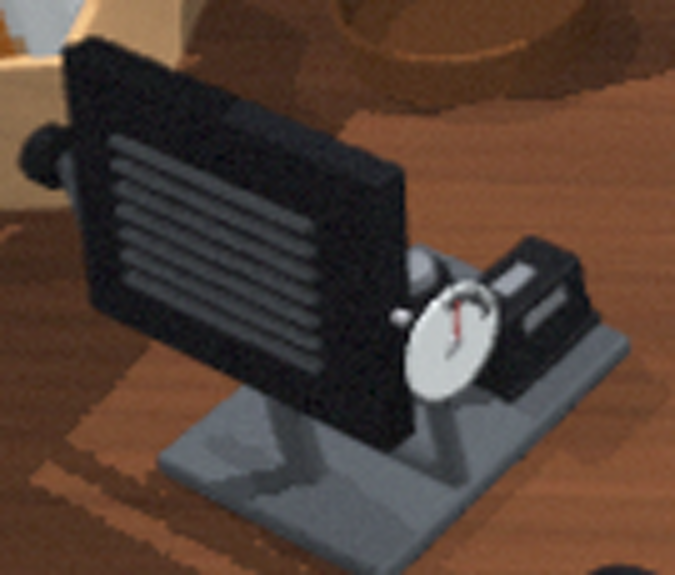

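Run:
```python
from h import *
yaw=np.radians(-27.75); ex=np.array([np.cos(yaw),np.sin(yaw)])
H=np.array([.60177444,-.31986265]); c=cams.calibration("wrist"); T=np.load("pics/m1.npy"); im=cv2.imread("pics/m1.png")
g=cv2.cvtColor(im,cv2.COLOR_BGR2GRAY); print(g[95:172,230:250].mean(1).round(0).astype(int).tolist())
print(g[95:172,310:330].mean(1).round(0).astype(int).tolist())
for t in np.arange(-.1,.45,.05):
    p=np.r_[-np.sin(t)*ex,np.cos(t)]; n=np.r_[np.cos(t)*ex,np.sin(t)]; h=np.r_[H,.165]
    print(t.round(2),[round(proj(c,h+.07*p+s*.01*n,T)[1],1) for s in(1,-1)])
```

```text
[93, 92, 92, 93, 100, 102, 89, 80, 86, 97, 94, 96, 91, 96, 95, 97, 91, 96, 91, 95, 97, 90, 95, 104, 104, 100, 101, 104, 103, 69, 35, 33, 34, 36, 35, 36, 35, 35, 35, 42, 49, 53, 60, 77, 89, 90, 90, 89, 88, 88, 88, 88, 88, 87, 88, 88, 90, 89, 91, 91, 92, 93, 92, 93, 95, 95, 96, 88, 59, 67, 126, 167, 165, 164, 164, 164, 164]
[84, 84, 84, 84, 90, 97, 91, 86, 90, 96, 90, 96, 90, 94, 90, 93, 89, 94, 89, 90, 92, 89, 93, 102, 103, 101, 101, 102, 103, 61, 35, 34, 34, 35, 35, 34, 34, 35, 36, 39, 41, 44, 44, 47, 46, 45, 46, 46, 45, 43, 44, 43, 44, 43, 43, 42, 42, 40, 41, 41, 40, 41, 41, 41, 41, 41, 42, 38, 33, 60, 133, 164, 162, 160, 160, 160, 161]
-0.1 [np.float64(99.4), np.float64(132.8)]
-0.05 [np.float64(105.0), np.float64(138.8)]
0.0 [np.float64(110.8), np.float64(144.7)]
0.05 [np.float64(116.7), np.float64(150.5)]
0.1 [np.float64(122.7), np.float64(156.2)]
0.15 [np.float64(128.7), np.float64(161.7)]
0.2 [np.float64(134.7), np.float64(167.0)]
0.25 [np.float64(140.7), np.float64(172.1)]
0.3 [np.float64(146.6), np.float64(177.0)]
0.35 [np.float64(152.3), np.float64(181.6)]
0.4 [np.float64(158.0), np.float64(186.0)]
```

```bash
cat >> h.py <<'E'
YL=np.radians(-27.75); EX=np.array([np.cos(YL),np.sin(YL)]); HG=np.r_[.60177,-.31986,.165]
def pinch_pose(t,back=0.,depth=.008,phi=None):
    p=np.r_[-np.sin(t)*EX,np.cos(t)]; y=np.r_[np.cos(t)*EX,np.sin(t)]; z=-p; x=np.cross(y,z)
    return HG+(.07-depth+.155+back)*p, R.from_matrix(np.c_[-x,-y,z]).as_quat()
E
python3 - <<'E'
from h import *
gripper_open()
P,q=pinch_pose(.19,.09); arm.move_to(P,q)
P,q=pinch_pose(.19,0); hit=arm.move_l(P,vel=.08,guard=15); print(hit,state()["contact_force"].round(1),state()["t"])
arm.pause(.1); shot("wrist","n1"); shot("scene","n2")
E
```

```text
False [-0.7  0.3  0.5] 89.4167
```

View pics/n1.png

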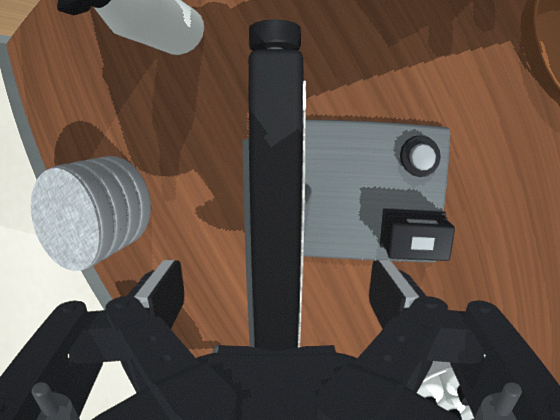

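View pics/n2.png

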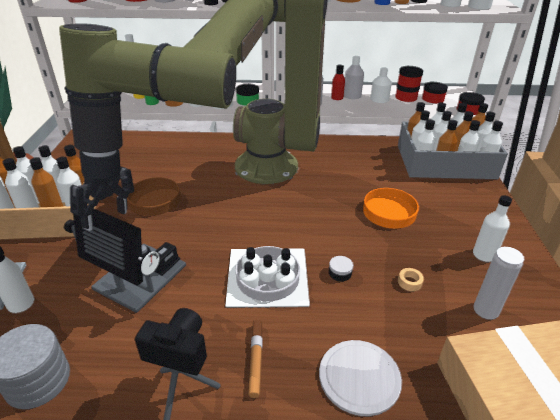

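Run:
```python
from h import *
grasp(40); s=state(); print(s["width"],s["contact_force"].round(1))
for t in np.linspace(.19,.611,13)[1:]:
    P,q=pinch_pose(t); arm.move_to(P,q); s=state(); print(t.round(3),s["contact_force"].round(1),s["width"].round(4))
arm.pause(.3); s=state(); print(s["tool_pos"]-P,s["t"]); A=R.from_quat(s["ee_rot"]).as_matrix()[:,2]; print("tool tilt",np.degrees(np.arctan2(A[:2]@EX,-A[2])))
gripper_open(); P,q=pinch_pose(.611,.09); arm.move_l(P,vel=.1); 
shot("wrist","o1"); shot("scene","o2"); print(state()["t"])
```

```text
0.01879066522340549 [ 2.4 -2.1 -0.3]Traceback (most recent call last):
  File "<stdin>", line 4, in <module>
AttributeError: 'float' object has no attribute 'round'
```

Run:
```python
import cv2
im=cv2.imread("pics/o2.png"); cv2.imwrite("pics/zo2.png",cv2.resize(im[195:310,60:195],None,fx=5,fy=5,interpolation=cv2.INTER_CUBIC))
```

```text
[ WARN:0@0.017] global loadsave.cpp:275 findDecoder imread_('pics/o2.png'): can't open/read file: check file path/integrity
Traceback (most recent call last):
TypeError: 'NoneType' object is not subscriptable
```

Run:
```python
from h import *
for t in np.linspace(.19,.611,13)[1:]:
    P,q=pinch_pose(t); arm.move_to(P,q); s=state(); print(round(t,3),s["contact_force"].round(1),round(s["width"],4))
arm.pause(.3); s=state(); print(s["tool_pos"]-P,s["t"]); A=R.from_quat(s["ee_rot"]).as_matrix()[:,2]; print("tool tilt",np.degrees(np.arctan2(A[:2]@EX,-A[2])))
gripper_open(); P,q=pinch_pose(.611,.09); arm.move_l(P,vel=.1); 
shot("wrist","o1"); shot("scene","o2"); print(state()["t"])
im=cv2.imread("pics/o2.png"); cv2.imwrite("pics/zo2.png",cv2.resize(im[195:310,60:195],None,fx=5,fy=5,interpolation=cv2.INTER_CUBIC))
```

```text
0.225 [ 4.6 -2.7 -0.4] 0.0191
0.26 [ 5.8 -4.5 -1.6] 0.0189
0.295 [ 6.5 -4.8 -1.9] 0.0191
0.33 [ 8.  -6.3 -3.4] 0.0192
0.365 [ 8.6 -6.4 -2.4] 0.0192
0.4 [ 9.3 -6.4 -3.4] 0.0193
0.436 [10.2 -7.  -3.6] 0.0191
0.471 [ 9.5 -7.1 -3.8] 0.0189
0.506 [11.6 -9.1 -5.1] 0.0192
0.541 [11.3 -8.6 -4. ] 0.0191
0.576 [12.9 -8.4 -4.6] 0.0192
0.611 [12.8 -8.4 -5.5] 0.0193
[ 4.76758943e-04 -2.16338150e-04  2.70247070e-05] 93.775
tool tilt 34.967458343743374
95.5833
```

View pics/o1.png

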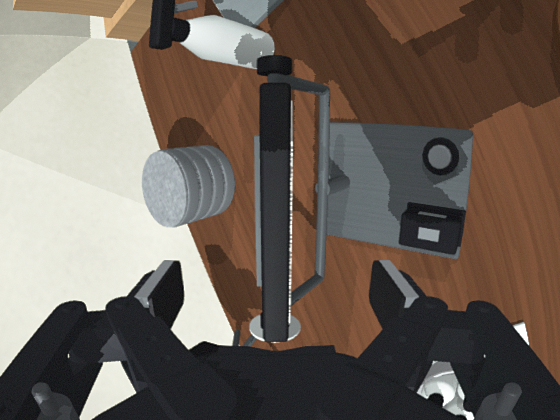

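View pics/zo2.png

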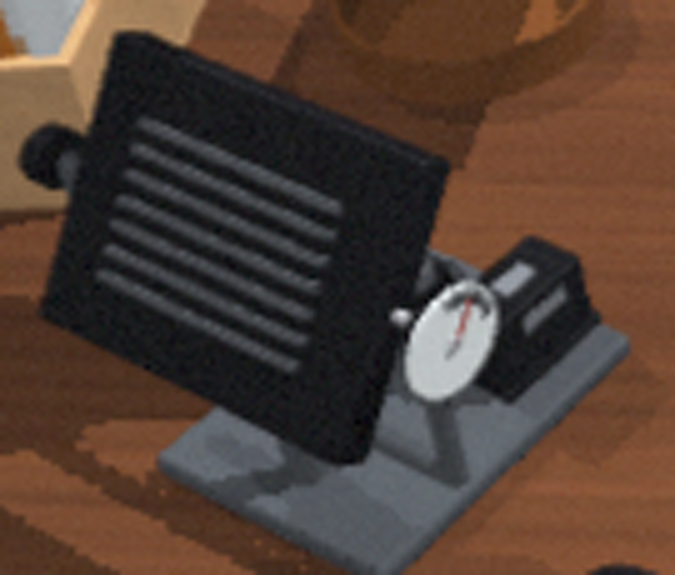

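Run:
```python
from h import *
P,q=pinch_pose(.611,.13); arm.move_l(P,vel=.2)
im,T=view(HG,YL,.44,"p1"); print(state()["t"])
g=cv2.cvtColor(im,cv2.COLOR_BGR2GRAY)
cv2.imwrite("pics/zp1.png",cv2.resize(im[60:240,90:460],None,fx=2.1,fy=3,interpolation=cv2.INTER_CUBIC))
print(g[90:215,175:182].mean(1).round(0).astype(int).tolist())
```

```text
97.7333
[46, 44, 45, 46, 46, 45, 46, 47, 45, 45, 47, 46, 47, 45, 46, 46, 46, 47, 46, 45, 46, 46, 46, 45, 46, 45, 45, 46, 46, 46, 46, 46, 45, 45, 45, 47, 46, 46, 45, 45, 45, 45, 45, 45, 46, 45, 45, 46, 46, 45, 44, 44, 44, 44, 44, 45, 45, 45, 46, 46, 46, 46, 47, 45, 47, 45, 47, 46, 45, 47, 45, 47, 45, 46, 46, 46, 46, 46, 48, 47, 45, 47, 46, 46, 46, 46, 45, 45, 46, 45, 46, 45, 47, 47, 52, 56, 63, 64, 63, 62, 61, 62, 61, 63, 60, 58, 57, 56, 56, 57, 57, 57, 57, 57, 56, 53, 71, 134, 155, 154, 153, 157, 157, 156, 152]
```

View pics/zp1.png

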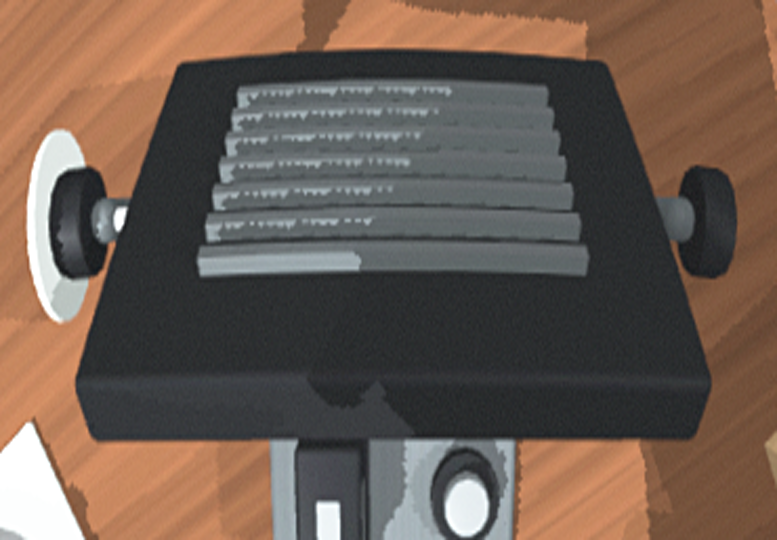

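Run:
```python
from h import *
c=cams.calibration("wrist"); T=np.load("pics/p1.npy"); im=cv2.imread("pics/p1.png"); g=cv2.cvtColor(im,cv2.COLOR_BGR2GRAY).astype(float)
for c0 in (225,262,300,325):
    v=g[60:215,c0-6:c0+7].mean(1); d=np.gradient(v); print(c0,[(60+i,round(d[i],1)) for i in range(len(d)) if abs(d[i])>3 and (i<25 or i>118)])
ey=np.r_[-EX[1],EX[0],0]; ex=np.r_[EX,0]; zz=np.r_[0,0,1.]
def pt(t,u,s,b,dx=0,dz=0):
    p=-np.sin(t)*ex+np.cos(t)*zz; n=np.cos(t)*ex+np.sin(t)*zz
    return HG+dx*ex+dz*zz+u*p+s*n+b*ey
rows=np.array([76.7,184.5,206.2])
def f(x,wz=0): 
    return np.array([proj(c,pt(x[0],u,s,0,x[1],x[2] if len(x)>2 else 0),T)[1] for u,s in((-.07,.01),(.07,.01),(.07,-.01))])-rows
for x0 in ([.6,0],[.6,0,0]):
    s=least_squares(f,x0); print(s.x,np.degrees(s.x[0]),s.fun)
for k in range(3):
  for e in (-1,1):
    r0=rows.copy(); rows[k]+=e; s=least_squares(f,[.6,0]); print(k,e,np.degrees(s.x[0]).round(2),s.x[1].round(4)); rows=r0
```

```text
225 [(76, np.float64(-24.6)), (77, np.float64(-47.7)), (78, np.float64(-25.3)), (183, np.float64(5.2)), (184, np.float64(6.4)), (185, np.float64(4.5)), (205, np.float64(22.6)), (206, np.float64(51.3)), (207, np.float64(30.5)), (209, np.float64(-5.6))]
262 [(60, np.float64(3.5)), (74, np.float64(3.2)), (75, np.float64(-32.2)), (76, np.float64(-58.5)), (77, np.float64(-25.7)), (190, np.float64(3.2)), (194, np.float64(3.2)), (195, np.float64(4.7)), (210, np.float64(3.8)), (211, np.float64(3.2))]
300 [(62, np.float64(4.3)), (63, np.float64(18.9)), (64, np.float64(19.2)), (65, np.float64(5.0)), (74, np.float64(3.1)), (75, np.float64(-21.3)), (76, np.float64(-52.2)), (77, np.float64(-35.0)), (78, np.float64(-3.1)), (184, np.float64(3.3)), (187, np.float64(-3.2)), (188, np.float64(-3.5)), (205, np.float64(32.4)), (206, np.float64(62.2)), (207, np.float64(28.7)), (208, np.float64(-10.3)), (209, np.float64(-16.3)), (210, np.float64(-13.4)), (211, np.float64(-8.0)), (212, np.float64(-7.9)), (213, np.float64(-7.3)), (214, np.float64(-4.8))]
325 [(63, np.float64(5.0)), (64, np.float64(16.3)), (65, np.float64(18.8)), (66, np.float64(6.7)), (76, np.float64(-32.3)), (77, np.float64(-52.2)), (78, np.float64(-19.8)), (187, np.float64(-3.3)), (188, np.float64(-4.2)), (205, np.float64(24.4)), (206, np.float64(49.5)), (207, np.float64(29.5)), (209, np.float64(-6.7)), (210, np.float64(-8.7)), (211, np.float64(-11.3)), (212, np.float64(-10.4)), (213, np.float64(-5.0))]
[6.01811761e-01 4.36446017e-04] 34.4812739797449 [-0.2350956  -0.81358908  1.0482348 ]
[ 6.29823884e-01  2.62077433e-05 -9.02902702e-03] 36.08625041570079 [-4.26325641e-14 -2.84217094e-14  2.55795385e-13]
0 -1 34.95 0.0009
0 1 34.01 0.0
1 -1 34.26 0.0006
1 1 34.71 0.0003
2 -1 34.41 0.0006
2 1 34.55 0.0002
```

Run:
```python
from h import *
C=(.5396,.0331)
im,T=view(C,0.0,.40,"q1"); c=cams.calibration("wrist"); print(tinfit(im,T,C))
m=(im.max(2)<70).astype(np.uint8); m[:50]=0; m[210:]=0; m[:,:190]=0; m[:,365:]=0
n,l,st,ce=cv2.connectedComponentsWithStats(m)
for i in range(1,n):
    if st[i,4]>150: p=cast(c,ce[i],.075,T); d=p[:2]-C; print(st[i,4],p.round(4),"r",np.hypot(*d).round(4),"ang",np.degrees(np.arctan2(d[1],d[0])).round(1))
arm.move_to([.42,.0,.42],down(-np.pi/2)); shot("scene","q2"); print(state()["t"],state()["width"])
```

```text
(array([0.53960318, 0.03315288]), np.float64(0.07634437290013232), 120, np.float64(0.0004049198019135114))
453 [0.564  0.0755 0.075 ] r 0.0489 ang 60.1
455 [ 0.5639 -0.0104  0.075 ] r 0.0498 ang -60.8
401 [0.5392 0.0331 0.075 ] r 0.0004 ang 179.8
439 [ 0.5145 -0.0099  0.075 ] r 0.0498 ang -120.2
444 [0.5146 0.0756 0.075 ] r 0.0493 ang 120.4
99.6167 0.08536335696930332
```

View pics/q1.png

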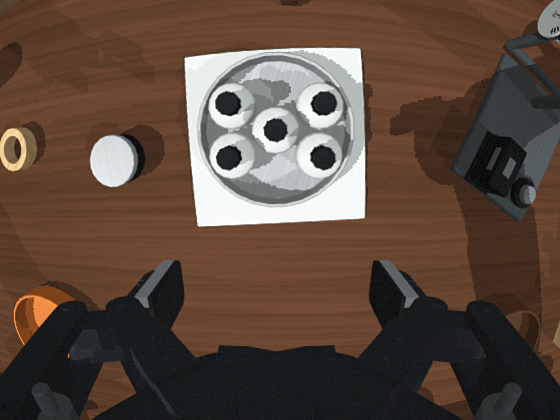

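View pics/q2.png

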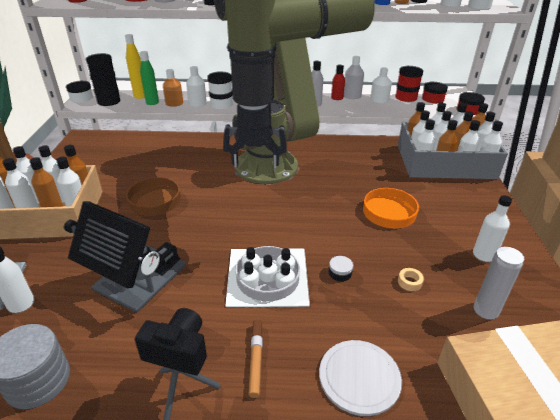

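Run:
```python
from h import *
print(workorder.finish_job(), state()["t"])
```

```text
the job is handed in; nothing more can be done
the job is handed in; nothing more can be done
```

The job was handed in at about 100 s on the robot's clock, with every part done in the order asked. No check failed outright; the panel angle and the ring radius read a little off target.

- **Bottles:** There were five. They stand upright in the tin, one in the middle (0.4 mm off centre) and four at ±60° and ±120°. The last look measured the ring at 49–50 mm from the middle, slightly under the 51 mm aimed for. I put that down to the sides of the caps showing in the view. One bottle had been knocked about 2.5 cm aside during the run; I found it again in a wrist picture before gripping it.
- **Tin and bystanders:** The tin did not shift on its board. The wax jar and tape roll look unmoved in the pictures; I did not measure them.
- **Battery:** It is seated on the dock. Its top measured 62.6 mm above the desk against an expected 62 mm, and it did not sink further when I pressed on it.
- **Switch:** My first press tripped the force guard early, so I pressed again. The second press reached the hard stop at about 13 N, where 5 N is enough.
- **Panel:** I pinched the top edge and tipped the panel forward, then let go. The tool read 35.0° at release. The overhead picture afterwards gave 34.5°, good to about half a degree; a looser fit to the same picture gave 36.1°. I did not read the angle off the dial.

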